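# Set the reader's filter wheel to yellow

## Robot

A 6-joint arm with a two-finger parallel gripper is mounted at the origin on the work surface. World frame = base frame: x ahead of the robot, y to its left, z up, the work surface at z = 0. Lengths are in m, angles in rad, forces in N, time in s.
With the tool pointing down it reaches from about 0.3 to 0.875 m from the base axis. Payload 6.4 kg.
Tool frame: the origin (TCP) lies at the very end of the fingers, on their centre line; the grasp point (between the pads) lies 19 mm behind it; z points along the fingers, y is the line along which they close (so a half turn about z gives the same grasp; the last joint's range is limited). The gripper opens to 85 mm and grips with 20 to 120 N. Pads are 22 mm wide; open, the fingers measure 114 mm over their backs; the gripper's body (76 mm by 85 mm) begins 54 mm behind the grasp point. The pads swing forward as they close: fully open they stand 13 mm farther back than shut.
Start: joints at [-1.531, 0.181, 1.607, -0, 1.354, -0.206], TCP at [0.14, -0.558, 0.205] pointing down, gripper open.
Joint ranges: [-2.99, 2.99], [-0.89, 2.07], [0.3, 2.58], [-1.14, 4.28], [0, 2.63], [-3.12, 3.12]. Speed limits (rad/s): [2.57, 2.57, 3.01, 3.14, 3.14, 3.14].

## Interface

Orientations are given as a unit quaternion [w, x, y, z].
In Python, from bench import telemetry, camera, ctrl, spotter gives the robot as it stands.
- The arm moves only by the tool send_rows, never from a script. Its argument "series" is a list of rows, each a list of 3 entries, a list of its own where there are three numbers: the turn, a rotation vector about the world's x, y, z in degrees, then the shift along the world's x, y, z in mm, then the closure, from -1 (fully open) to 1 (shut), so that 0 is half open. In form: [[[rx, ry, rz], [dx, dy, dz], gripper], ...]. A call has 1 to 10 rows; each row is the pose to reach, as a shift and turn from the pose commanded when the call began; what a row does not reach only later rows make up. A row lasts 1/8 s, in which the tool goes at most 62.5 mm and 10.7 degrees, less where a joint would pass 70% of its speed; a pose out of reach is approached as far as the arm can. A call with a gripper value outside its range is refused whole. The fingers move at their own pace and stop on an object; the grip force is fixed at half the most. Time passes only in rows, so rows that repeat a pose let the fingers close. It gives the time, the measured TCP pose, the force, the opening and the grip force at its end, in the units of the state.
- telemetry.get_obs(): the state, without advancing time (a new reading comes with each control period).
- camera(name): name is "scene" or "side" or "wrist"; returns a dict with "pixels" (480x640x3 uint8, red, green, blue), "camera_matrix" (3x3 intrinsics, pixels), "xyz" and "orientation" of the camera in the world. Camera axes: x right, y up, looking along -z (the intrinsics and any distortion apply to the point x, -y, -z); pixel columns grow to the right and rows downward; lengths in m; the calibration is good to about 2 mm. A picture is of the moment at which its call begins. There is no depth.
- ctrl.hand_in(): hands the job in; it is judged then, once.
Trained networks look in the newest picture that a camera, given by its name, has taken for a name from the list of things; names that differ only in an ending like _2 or _b are one class to them, and where a whole thing is asked for, a point or a joint stands for the part that bears it (a point fixed in the world has none). Each returns a list of dicts, best first, with "conf" (0 to 1); they miss things now and then, are a little off and sometimes report something else, mostly with a low value. They report only what shows in the picture. A call takes as long as a camera call.
- spotter.boxes_of(thing, camera): "xyz" ([x, y, z] in m, in world coordinates, good to about 4 mm: the middle of the surface that is visible of it).
- spotter.landmark_of(thing, camera): "xyz" ([x, y, z] in m, in world coordinates, good to about 4 mm: a listed point, or the origin of a listed thing).
The state is a dict: "time_s": time; "q": joint angles; "dq": joint speeds; "joint_efforts": joint torques, N m; "eef_pos": TCP position; "eef_rot": TCP orientation; "wrist_force": force on the tool from outside, world axes, zero at the start; "torque": the same for the moment, N m; "opening": opening from 0.0 (shut) to 1.0 (fully open); "grasp_force": force on a finger pad.
Only numpy, scipy, OpenCV 4.12 (cv2) and the standard library are available. Lean on these libraries where they do the work, as an engineer would, in place of code of your own. Each camera call takes 0.05 s, during which the arm holds its last target. There are 200 camera calls.

## Task

The next samples carry the yellow dye, so set the purple filter reader for it: take the black grip in the middle of its filter wheel and turn the wheel until the yellow filter fills the round window in the grey hood, then let go. Leave the white reader's wheel as it is.

Things in the scene. Friction and masses are not known exactly. Their poses are not given: they have to be found in the camera images.
- purple_reader_wheel (a joint): Filter wheel of the purple reader: level grey disc, 136 mm across, six round 40 mm filters 46 mm from its upright axis (anticlockwise from above: yellow, green, black, red, white, blue). Rad, growing anticlockwise seen from above; 0: yellow centred in the window, which it fills up to 11 degrees either way. Starts at -1.45 to -0.7. No clicks; 0.05 N m friction; stays where left.
- purple_reader_grip (a point): Point on the wheel's axis, 93 mm above the table, inside the upright black bar that turns the purple reader's wheel. Bar 44 mm long, 14 mm thick, free from 75 to 109 mm above the table. Turns with the wheel: x level along the bar's length, from the axis towards the yellow filter; y across the bar; z up. Wheel's face 61 mm above the table; reader: purple box 190 x 160 x 52 mm, fixed.
- purple_reader_window (a point): Centre of the round window, 22 mm across, in the purple reader's fixed grey hood, a 3 mm plate 70 x 50 mm, top 68 mm above the table, that reaches in over one side of the wheel. 46 mm level from the wheel's axis. x points level from the wheel's axis to the window, z up. Does not turn with the wheel.
- white_reader_yellow (a point): Centre of the yellow filter on the wheel of the other reader, which has a white box but is otherwise the same (wheel, bar, hood, sizes). It lies 46 mm from that wheel's axis, on the wheel's upper face, 62 mm above the table. That wheel is to stay as it is.

How it is judged:
By the outcome, as a careful person would: the job done as asked, in the order asked, and still so for the second after the job is handed in, with the robot touching nothing.
It also fails if it takes over 29 s, if anything falls off the work surface, if the arm or the gripper's body presses on something with over 40 N, if the wrist force passes 120 N, or if a joint passes its speed limit or range.

## Working session

There is one attempt and no reset: what is moved stays moved. The work goes in short steps, Python scripts to look and compute and a tool call to move; the robot and the scene stay as the last step left them, time stands still between calls to the robot, and variables do not carry over. Pictures are saved under pics/ and viewed, at most 10 in all, crops included, and the job is handed in when it is done.

Besides the shell and the picture viewer there is one more tool, called after ">>>" by a JSON object that holds its "method" and its "body". send_rows: Moves the arm, as the interface text tells. Its arguments: {"type":"object","properties":{"series":{"type":"array","items":{"type":"array"}}},"required":["series"]}

```bash
mkdir -p pics; python3 - <<'E'
from bench import telemetry, camera, ctrl, spotter
import cv2
for c in ["scene","side"]:
    im=camera(c); cv2.imwrite(f"pics/{c}0.png",im["pixels"][:,:,::-1])
    print(c,im["xyz"])
    for t in ["purple_reader_grip","purple_reader_window","white_reader_yellow"]:
        print(t,spotter.landmark_of(t,c)[:3])
    print(spotter.boxes_of("purple_reader_wheel",c)[:3])
o=telemetry.get_obs();print(o["time_s"],o["eef_pos"],o["eef_rot"],o["opening"])
E
```

```text
scene [1.37758604 0.05535634 0.80480183]
purple_reader_grip [{'xyz': [0.514, -0.1714, 0.0889], 'conf': 0.67}]
purple_reader_window [{'xyz': [0.5603, -0.1881, 0.0662], 'conf': 0.84}]
white_reader_yellow [{'xyz': [0.5395, 0.1721, 0.0626], 'conf': 0.8}]
[{'xyz': [0.5219, -0.1601, 0.0615], 'conf': 0.9}]
side [0.24764345 0.71058688 0.56511881]
purple_reader_grip [{'xyz': [0.5177, -0.1732, 0.0928], 'conf': 0.71}]
purple_reader_window [{'xyz': [0.5584, -0.1861, 0.0662], 'conf': 0.9}]
white_reader_yellow [{'xyz': [0.543, 0.1698, 0.0628], 'conf': 0.7}]
[{'xyz': [0.5041, -0.158, 0.0637], 'conf': 0.78}]
0.5 [ 0.13991293 -0.55768336  0.2050308 ] [-7.06719259e-05  9.92459413e-01  1.22573688e-01  9.11850686e-06] 0.9975272082249912
```

View pics/scene0.png

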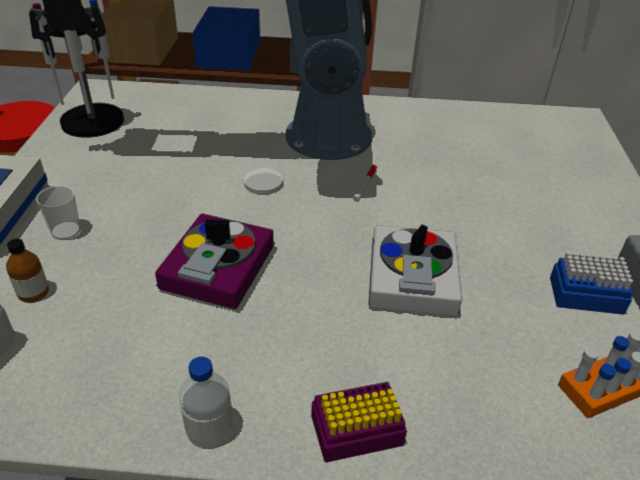

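View pics/side0.png

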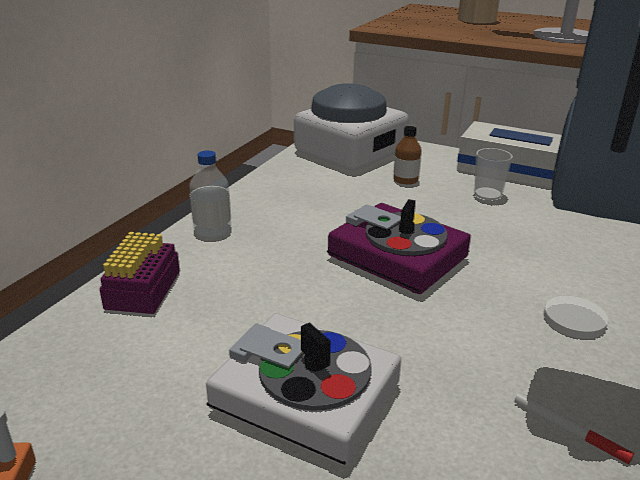

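The scene shows the purple reader at about (215,255), its yellow filter at (193,241), green under the hood window at (207,254) and the black bar at (217,230). The side view agrees: bar at (407,217), window at (384,218). I'll move above it, turning the tool roughly across the bar, and measure again there.

>>> {"method": "send_rows", "body": {"series": [[[0,0,10],[42,43,10],-1],[[0,0,20],[84,86,20],-1],[[0,0,30],[126,129,30],-1],[[0,0,40],[168,172,40],-1],[[0,0,50],[210,215,45],-1],[[0,0,60],[252,258,45],-1],[[0,0,70],[294,301,45],-1],[[0,0,80],[336,344,45],-1],[[0,0,87],[366,376,45],-1],[[0,0,87],[366,376,45],-1]]}}

```text
time_s: 1.75
eef_pos: [0.5073, -0.1793, 0.25]
eef_rot: [-0.0, 0.634, 0.774, 0.0]
wrist_force: [0.1, -0.8, -0.2]
opening: 0.995
grasp_force: 0.0
```

```bash
python3 - <<'E'
from bench import telemetry, camera, ctrl, spotter
import cv2
c="wrist"
im=camera(c); cv2.imwrite(f"pics/{c}0.png",im["pixels"][:,:,::-1])
print(c,im["xyz"])
for t in ["purple_reader_grip","purple_reader_window","white_reader_yellow"]:
    print(t,spotter.landmark_of(t,c)[:3])
print(spotter.boxes_of("purple_reader_wheel",c)[:3])
o=telemetry.get_obs();print(o["time_s"],o["eef_pos"],o["eef_rot"],o["q"])
E
```

```text
wrist [ 0.49073621 -0.10983942  0.41840959]
purple_reader_grip [{'xyz': [0.5137, -0.1778, 0.098], 'conf': 0.73}]
purple_reader_window [{'xyz': [0.5563, -0.1919, 0.0708], 'conf': 0.58}]
white_reader_yellow []
[{'xyz': [0.5057, -0.1689, 0.0617], 'conf': 0.71}]
2.0 [ 0.50529391 -0.18274292  0.25011572] [ 2.32922870e-05  6.36388578e-01  7.71368623e-01 -1.55212802e-04] [-5.67844831e-01  6.04295905e-02  1.64861066e+00 -3.16810084e-04
  1.43254394e+00 -7.58982809e-01]
```

View pics/wrist0.png

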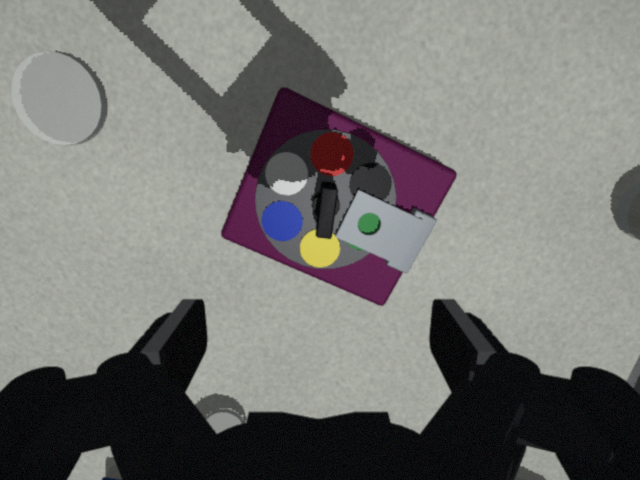

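The wrist view shows yellow at (320,249), red opposite at (332,153), blue at (282,221), the bar's top near (326,210) and green in the window at (369,223). Now I'll locate these precisely.

```bash
cat > m.py <<'E'
from bench import telemetry, camera, spotter
import cv2, numpy as np
from scipy.spatial.transform import Rotation as R
from scipy.ndimage import label
def ray(im,px,z):
    K=np.array(im["camera_matrix"]); d=im.get("distortion")
    p=cv2.undistortPoints(np.array([[px]],float),K,None if d is None else np.array(d,float))[0,0]
    q=im["orientation"]; r=R.from_quat([q[1],q[2],q[3],q[0]]).apply([p[0],-p[1],-1])
    o=np.array(im["xyz"]); return (o+r*(z-o[2])/r[2])[:2]
def blob(im,px,sel):
    h=cv2.cvtColor(im["pixels"],cv2.COLOR_RGB2HSV).astype(int)
    lo,hi=sel; m=(h[...,0]>=lo)&(h[...,0]<=hi)&(h[...,1]>110)&(h[...,2]>50)
    if lo==0: m|=(h[...,0]>174)&(h[...,1]>110)&(h[...,2]>50)
    l,n=label(m); k=l[px[1],px[0]]; ys,xs=np.where(l==k)
    (cx,cy),_=cv2.minEnclosingCircle(np.c_[xs,ys].astype(np.float32)); return np.array([(xs.mean()),(ys.mean())]),np.array([cx,cy]),len(xs),k
E
python3 - <<'E'
from m import *
im=camera("wrist"); print(im.keys())
P={}
for n,px,s,z in [("yellow",(320,249),(20,35),.062),("red",(332,150),(0,8),.062),("blue",(282,221),(100,130),.062),("win",(369,223),(40,80),.068)]:
    c,e,N,k=blob(im,px,s); P[n]=ray(im,c,z); print(n,c,e,N,k,P[n],ray(im,e,z))
ax=(P["yellow"]+P["red"])/2; d=P["yellow"]-P["red"]; w=P["win"]-ax
print("axis",ax,np.linalg.norm(d)/2,np.degrees(np.arctan2(d[1],d[0])),"win",np.linalg.norm(w),np.degrees(np.arctan2(w[1],w[0])))
b=P["blue"]-ax;print("blue",np.linalg.norm(b),np.degrees(np.arctan2(b[1],b[0])))
q=telemetry.get_obs()["eef_rot"];print(telemetry.get_obs()["eef_pos"],R.from_quat([q[1],q[2],q[3],q[0]]).as_matrix()[:,1])
E
```

```text
dict_keys(['pixels', 'camera_matrix', 'xyz', 'orientation'])
yellow [322.14814815 245.98915989] [322.5 244.5] 1107 1 [ 0.51485359 -0.22373746] [ 0.51489716 -0.22215766]
red [334.06932636 150.03335513] [333.84329224 149.94775391] 1529 1 [ 0.5077587  -0.13077601] [ 0.50753905 -0.13074017]
blue [284.5210728  217.63448276] [284.41516113 217.54405212] 1305 1 [ 0.47356942 -0.20241   ] [ 0.47345398 -0.20234086]
win [371.91076923 219.81230769] [372. 220.] 325 1 [ 0.55591685 -0.18720645] [ 0.55604243 -0.18736944]
axis [ 0.51130614 -0.17725673] 0.04661589702106469 -85.63560250596956 win 0.04570680506331685 -12.573131930261606
blue 0.04535137374014958 -146.3147183544858
[ 0.50528446 -0.18280245  0.25012632] [ 9.81797130e-01  1.89932563e-01 -1.32187413e-04]
```

>>> {"method": "send_rows", "body": {"series": [[[0,0,-6.5],[6,5.5,-30],-1],[[0,0,-6.5],[6,5.5,-80],-1],[[0,0,-6.5],[6,5.5,-125],-1],[[0,0,-6.5],[6,5.5,-155],-1],[[0,0,-6.5],[6,5.5,-172],-1],[[0,0,-6.5],[6,5.5,-172],-0.3],[[0,0,-6.5],[6,5.5,-172],0.3]]}}

```text
time_s: 2.92
eef_pos: [0.5129, -0.1771, 0.0796]
eef_rot: [0.001, 0.678, 0.735, 0.0]
wrist_force: [0.5, -0.5, 0.7]
opening: 0.603
grasp_force: 0.0
```

```bash
python3 - <<'E'
from m import *
im=camera("wrist"); cv2.imwrite("pics/wrist1.png",im["pixels"][:,:,::-1])
o=telemetry.get_obs();print(o["time_s"],o["eef_pos"],o["wrist_force"],o["opening"])
E
```

```text
2.975 [ 0.51302606 -0.1770661   0.07974242] [-0.0128136  -0.05802091  0.71164991] 0.5165285566430183
```

View pics/wrist1.png

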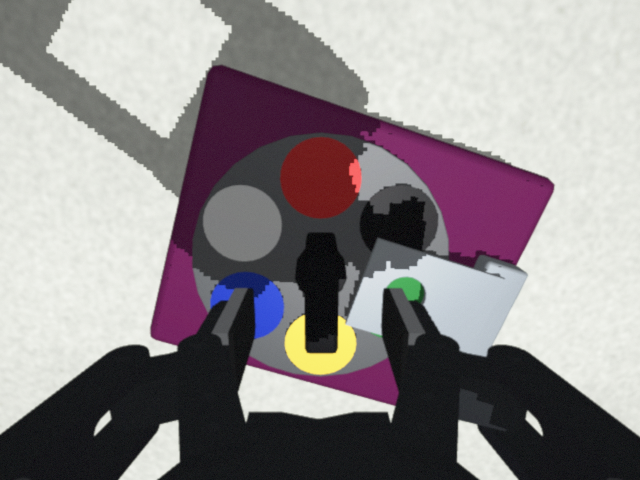

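The bar, at column 321, lies square and midway between the fingers (245 and 393), with yellow at (320,345). I'll close the gripper.

>>> {"method": "send_rows", "body": {"series": [[[0,0,0],[0,0,0],0.6],[[0,0,0],[0,0,0],0.8],[[0,0,0],[0,0,0],1],[[0,0,0],[0,0,0],1],[[0,0,0],[0,0,0],1]]}}

```text
time_s: 3.6
eef_pos: [0.5141, -0.1766, 0.0796]
eef_rot: [0.002, 0.678, 0.735, 0.001]
wrist_force: [5.0, 1.3, 2.4]
opening: 0.129
grasp_force: 58.6
```

>>> {"method": "send_rows", "body": {"series": [[[0,0,5],[1,0,0],1],[[0,0,14],[1,0,0],1],[[0,0,23],[1,0,0],1],[[0,0,32],[1,0,0],1],[[0,0,41],[1,0,0],1],[[0,0,50],[1,0,0],1],[[0,0,58],[1,0,0],1],[[0,0,65],[1,0,0],1],[[0,0,70],[1,0,0],1],[[0,0,70],[1,0,0],1]]}}

```text
time_s: 4.85
eef_pos: [0.514, -0.1766, 0.0795]
eef_rot: [0.001, 0.134, 0.991, -0.0]
wrist_force: [0.4, 1.6, 5.2]
opening: 0.129
grasp_force: 59.1
```

```bash
python3 - <<'E'
from m import *
im=camera("wrist"); cv2.imwrite("pics/wrist2.png",im["pixels"][:,:,::-1])
o=telemetry.get_obs();q=o["eef_rot"];y=R.from_quat([q[1],q[2],q[3],q[0]]).as_matrix()[:,1]
print(o["time_s"],o["eef_pos"],o["wrist_force"],o["torque"],o["opening"],np.degrees(np.arctan2(y[1],y[0])))
E
```

```text
4.9 [ 0.51399087 -0.17665235  0.07952955] [0.47409496 1.66015576 4.98113854] [ 0.1991481  -0.04289247  0.07297416] 0.13059535832705235 74.61386502046635
```

View pics/wrist2.png

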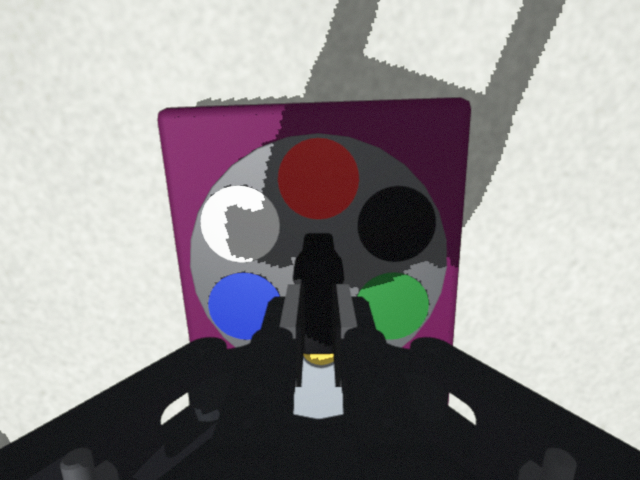

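Yellow now shows just under the hood's window at (320,358). The box's top edge is still tilted about 2° anticlockwise from the bar, so I'll add that, then let go and rise.

>>> {"method": "send_rows", "body": {"series": [[[0,0,2.5],[0,0,0],1],[[0,0,2.5],[0,0,0],1],[[0,0,2.5],[0,0,0],0.6],[[0,0,2.5],[0,0,0],0.2],[[0,0,2.5],[0,0,0],0],[[0,0,2.5],[0,0,20],0],[[0,0,2.5],[0,0,60],0],[[0,0,2.5],[0,0,110],0],[[0,0,2.5],[0,0,160],0],[[0,0,2.5],[0,0,160],0]]}}

```text
time_s: 6.15
eef_pos: [0.5153, -0.1777, 0.2431]
eef_rot: [0.004, 0.112, 0.994, -0.002]
wrist_force: [0.5, -0.3, -0.7]
opening: 0.5
grasp_force: 0.0
```

```bash
python3 - <<'E'
from m import *
im=camera("wrist"); cv2.imwrite("pics/wrist3.png",im["pixels"][:,:,::-1])
o=telemetry.get_obs()
print(o["time_s"],o["eef_pos"],o["wrist_force"])
E
```

```text
6.2 [ 0.51395862 -0.17686589  0.24018666] [-0.13642045  0.11137743 -0.3549859 ]
```

View pics/wrist3.png

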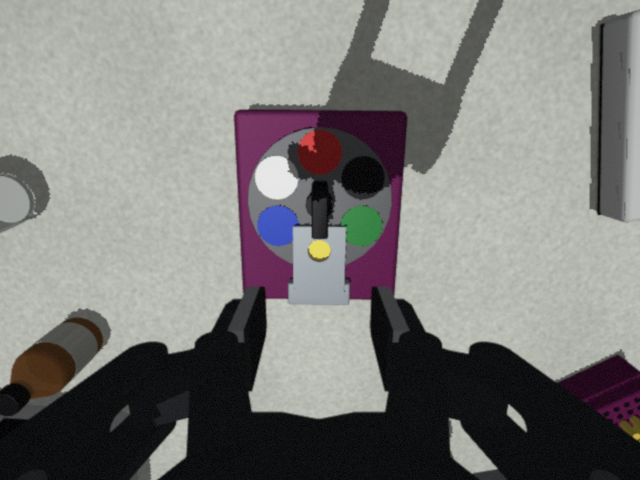

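Yellow fills the round window at (319,250). Blue (278,226) and green (361,226) stand evenly either side of the hood, and the gripper is clear. I'll hand it in.

```bash
python3 -c "
from bench import ctrl; print(ctrl.hand_in())"
```

```text
the job is handed in; nothing more can be done
None
```

The purple reader's wheel is turned so the yellow filter fills the hood window, the gripper has let go and is clear, the white reader was not touched, and the job is handed in.

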